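# Hold the bag clip open over the recipe card

## Task

I want to slip a second recipe card in beside the one standing in the wooden stand. Take the blue clip off its rail by squeezing its thumb pads, bring it over the standing card and lower it so that its wide-open jaws straddle the card's top edge near the middle, one jaw on each side and neither touching the card, then finish holding it there, squeezed open: do not let go. Leave the card stand, the red clip, the pepper grinder and the card lying flat where they are.

Things in the scene. Friction and masses are not known exactly. Their poses are not given: they have to be found in the camera images.
- blue_clip: the blue clip to use: sprung bag clip like a clothes peg, biting the rail's plate, jaws down, at either place. 100 mm tall, 26 mm wide (y), about 0.05 kg. Origin midway between the jaw tips at their lower ends, 30 mm above the worktop at the start; z up, y along pivot and rail, x across. Pivot 50 mm above the origin. The frame belongs to the -x lever and leans with it by half the opening angle
- blue_clip_pads (a point): point 90 mm above the clip's origin, midway between its two thumb pads (each 26 mm wide along y, 22 mm tall, 10 mm up and down from here). At rest they splay like a V, 52 mm over the outer top edges; squeezed together along x they end parallel, 22 mm over the outer faces, at a firm stop, which opens the jaws fully. It takes 4 N at first, 8 N at the stop
- blue_clip_lever (a joint): opening angle of the blue clip between its levers (rad): 0 as it sits on the rail (jaws 4 mm apart), 0.60 at the stop, fully squeezed (34 mm between the jaw tips, which then rise 2 mm against the pivot); 0.38 gives 23 mm. A spring closes it
- blue_clip_jaw_a (a point): lower end of the blue clip's jaw on its -x side, mid-thickness (the tip is 6.4 mm thick)
- blue_clip_jaw_b (a point): lower end of the blue clip's other jaw, on its +x side, mid-thickness. A card edge may pass up to 30 mm in between the open jaws
- clip_rail: fixed clip rail: dark wooden foot 64 x 150 mm, 8 mm high (14 mm along the middle), on it an upright steel plate, 4 mm thick, 140 mm long (y), top 52 mm above the worktop. The clips bite its upper 22 mm and hang free of the foot. Origin at the centre of the underside; the clips stand at y = +40 and -40 mm
- red_clip: the other clip on the rail, red, same form and size, to be left alone. Origin and axes as for the blue clip
- card_stand: loose wooden stand, 64 x 130 x 29 mm, 0.5 to 1 kg, with a stiff white recipe card fixed upright in it: 4 mm thick (x), 116 mm wide (y), top edge 125 mm above the underside, green header band. Origin at the centre of the stand's underside, z up
- card_edge (a point): middle of the standing card's top edge; x is square to the card, y runs along the edge, z up
- pepper_grinder: small glass pepper grinder with a black cap, 43 mm across, 112 mm tall, a bystander. Origin at the centre of its underside
- spare_card: second white recipe card with a red header band, 108 x 116 x 4 mm, lying flat, a bystander. Origin at the centre of its underside
Not all that is in view belongs to the job. Several things have the shape of the blue_clip; the one meant has the colours described above.

How it is judged:
On the way:
1. the blue clip is squeezed open (opening angle over 0.38 rad) in the fingers and lifted clear of the rail, both jaw tips over 70 mm above the worktop (value of joint blue_clip_lever above 0.38 rad and contact force between the fingers and blue_clip above 1 N and height (world z) of each of blue_clip_jaw_a, blue_clip_jaw_b above 0.07 m), for 0.1 s.
At the end, for the whole second after the job is handed in: Blue clip held still, open >0.38 rad, touching no card, stand or rail (<0.5 N); jaw tips on either side of the card, >6 mm off its mid-plane, 8-45 mm below the edge, within 35 mm of its middle, turned <0.3 rad; stand upright; stand, red clip moved <15 mm, grinder, flat card <30 mm (value of joint blue_clip_lever above 0.38 rad and contact force between the fingers and blue_clip above 1 N and ((x of blue_clip_jaw_a in the frame of card_edge above 0.006 m and x of blue_clip_jaw_b in the frame of card_edge below -0.006 m) or (x of blue_clip_jaw_a in the frame of card_edge below -0.006 m and x of blue_clip_jaw_b in the frame of card_edge above 0.006 m)) and z of blue_clip_jaw_a in the frame of card_edge between -0.045 and -0.008 m and y of blue_clip_jaw_a in the frame of card_edge between -0.035 and 0.035 m and z of blue_clip_jaw_b in the frame of card_edge between -0.045 and -0.008 m and y of blue_clip_jaw_b in the frame of card_edge between -0.035 and 0.035 m and angle between the y axis of blue_clip and the y axis of card_stand, either way round below 0.3 rad and contact force between blue_clip and card_stand below 0.5 N and contact force between blue_clip and clip_rail below 0.5 N and linear speed of blue_clip below 0.03 m/s and angle between card_stand's own z axis and vertical below 0.05 rad and not (distance of card_stand from where it was at the start of the episode above 0.015 m) and not (distance of red_clip from where it was at the start of the episode above 0.015 m) and not (distance of pepper_grinder from where it was at the start of the episode above 0.03 m) and not (distance of spare_card from where it was at the start of the episode above 0.03 m)); the arm keeps its last pose, push and grip.
It fails at once if card stand moved by more than 15 mm (distance of card_stand from where it was at the start of the episode above 0.015 m).
It fails at once if red clip moved by more than 15 mm (distance of red_clip from where it was at the start of the episode above 0.015 m).
It fails at once if pepper grinder moved by more than 30 mm (distance of pepper_grinder from where it was at the start of the episode above 0.03 m).
It fails at once if spare card moved by more than 30 mm (distance of spare_card from where it was at the start of the episode above 0.03 m).
It also fails if it takes over 32 s, if anything falls off the work surface, if the arm or the gripper's body presses on something with over 40 N, if the wrist force passes 120 N, or if a joint passes its speed limit or range.

## Robot

A 7-joint arm with a two-finger parallel gripper is mounted at the origin on a cart in front of the work surface, level with it; the furniture and walls round the work are solid. World frame = base frame: x ahead of the robot, y to its left, z up, the work surface at z = 0. Lengths are in m, angles in rad, forces in N, time in s.
With the tool pointing down it reaches from about 0.4 to 0.875 m from the base axis. Payload 4.4 kg.
Tool frame: the origin (TCP) lies at the very end of the fingers, on their centre line; the grasp point (between the pads) lies 19 mm behind it; z points along the fingers, y is the line along which they close (so a half turn about z gives the same grasp; the last joint's range is limited). The gripper opens to 85 mm and grips with 20 to 120 N. Pads are 22 mm wide; open, the fingers measure 114 mm over their backs; the gripper's body (76 mm by 85 mm) begins 54 mm behind the grasp point. The pads swing forward as they close: fully open they stand 13 mm farther back than shut.
Start: joints at [-0.066, 0.628, 0.038, 1.517, -0.027, 0.996, -0.02], TCP at [0.65, 0, 0.231] pointing down, gripper open.
Joint ranges: [-3.06, 3.06], [-0.37, 2.12], [-1.25, 1.32], [0.18, 2.47], [-1.1, 4.24], [0.23, 1.98], [-2.94, 2.94]. Speed limits (rad/s): [2.57, 2.57, 3.14, 3.14, 3.14, 3.14, 3.14].

## Interface

Orientations are given as a rotation vector (axis times angle).
In Python, from station import bot, vision gives the robot as it stands.
- The arm moves only by the tool move_arm, never from a script. Its argument "commands" is a list of rows, each a list of 2 entries, a list of its own where there are three numbers: the shift along the tool's x, y, z in cm, then the turn about the tool's z in rad. In form: [[[dx, dy, dz], spin], ...]. A call has exactly 8 rows; each row shifts and turns the commanded pose from where the row before left it, along the tool's axes as they then stand; what a row does not reach is not made up. A row lasts 1/12 s, in which the tool goes at most 41.7 mm and 7.16 degrees, less where a joint would pass 70% of its speed; a pose out of reach is approached as far as the arm can. A call with a gripper value outside its range is refused whole. "grip" is the closure, from 0 (fully open) to 1 (shut), set as the call begins (left out, the last holds). The fingers move at their own pace and stop on an object; "grip_force" is the grip in N (left out, the last holds). Time passes only in rows, so rows that do not move let the fingers close, or fill a call up. It gives the time, the measured TCP pose, the force, the opening and the grip force at its end, in the units of the state.
- bot.observe(): the state, without advancing time (a new reading comes with each control period).
- vision.capture(name): name is "scene" or "side" or "wrist"; returns a dict with "color" (384x512x3 uint8, red, green, blue), "depth" (384x512 float32, m along the optical axis (not along the pixel's ray), 0 where there is no reading), "intrinsics" (3x3 intrinsics, pixels), "R" (3x3) and "t" (3): a world point X has camera coordinates R X + t; the wrist camera has in their place "hand_eye" (4x4, takes a point from camera to tool coordinates, whose origin is the TCP and whose axes are the flange's). Camera axes: x right, y down, z forward; pixel columns grow to the right and rows downward; lengths in m; the calibration is good to about 2 mm. The wrist camera is an equidistant fisheye: a pixel r from the principal point sees the ray r / f radians off the axis. A picture is of the moment at which its call begins: read the wrist's pose just before it.
- bot.finish_job(): hands the job in; it is judged then, once.
The state is a dict: "t": time; "joint_positions": joint angles; "dq": joint speeds; "tau": joint torques, N m; "eef_pos": TCP position; "tool_rot": TCP orientation; "force": force on the tool from outside, world axes, zero at the start; "ft_torque": the same for the moment, N m; "gripper_width": finger opening in m; "gripper_force": force on a finger pad.
Only numpy, scipy, OpenCV 4.12 (cv2) and the standard library are available. Lean on these libraries where they do the work, as an engineer would, in place of code of your own. Each camera call takes 0.05 s, during which the arm holds its last target. There are 200 camera calls.

## Working session

There is one attempt and no reset: what is moved stays moved. The work goes in short steps, Python scripts to look and compute and a tool call to move; the robot and the scene stay as the last step left them, time stands still between calls to the robot, and variables do not carry over. Pictures are saved under pics/ and viewed, at most 10 in all, crops included, and the job is handed in when it is done.

Besides the shell and the picture viewer there is one more tool, called after "Call:" as a command line: name --argument value ..., lists and objects as JSON in quotes. move_arm: Moves the arm, as the interface text tells. Its arguments: {"type":"object","properties":{"commands":{"type":"array","items":{"type":"array"}},"grip":{"type":"number"},"grip_force":{"type":"number"}},"required":["commands"]}

```bash
ls; mkdir -p pics; cat > h.py <<'E'
import numpy as np, cv2
from station import bot, vision
def cap(n):
    c=vision.capture(n); return c
def world(c):
    K=c['intrinsics'];d=c['depth'];v,u=np.mgrid[:d.shape[0],:d.shape[1]]
    P=np.stack([(u-K[0,2])/K[0,0]*d,(v-K[1,2])/K[1,1]*d,d],-1)
    W=(P-c['t'])@c['R']; W[d==0]=np.nan
    return W
E
python3 - <<'E'
from h import *
s=bot.observe();print(s)
for n in('scene','side'):
    c=cap(n);np.savez(f'{n}.npz',**c);cv2.imwrite(f'pics/{n}.png',c['color'][...,::-1])
    print(n,-c['R'].T@c['t'],c['R'][2])
E
```

```text
pics
{'t': 0.0, 'joint_positions': array([-0.06576156,  0.62936953,  0.03843954,  1.51840205, -0.02699476,
        0.99626261, -0.02001037]), 'dq': array([-0.00176438,  0.00095912,  0.00122824,  0.00010324,  0.00077045,
        0.00074897,  0.00066909]), 'tau': array([-1.11932164e-03, -5.63405585e+01,  1.22606792e+00, -1.93450052e+01,
        1.09587883e-02,  1.05136272e-02, -8.84369996e-06]), 'eef_pos': array([6.49365664e-01, 3.00865864e-06, 2.30362981e-01]), 'tool_rot': array([-2.22054406e+00, -2.22044463e+00,  2.16876359e-03]), 'force': array([-0.35654693,  0.47616945, -0.19906101]), 'ft_torque': array([-0.06360974,  0.03704236, -0.02156275]), 'gripper_force': 0.0, 'gripper_width': 0.08535033853306657}
scene [0.89536766 0.57309449 0.6077    ] [-0.35912443 -0.71175611 -0.60368277]
side [ 0.88483909 -0.39955289  0.92845559] [-0.33903398  0.35469257 -0.87134903]
```

View pics/scene.png

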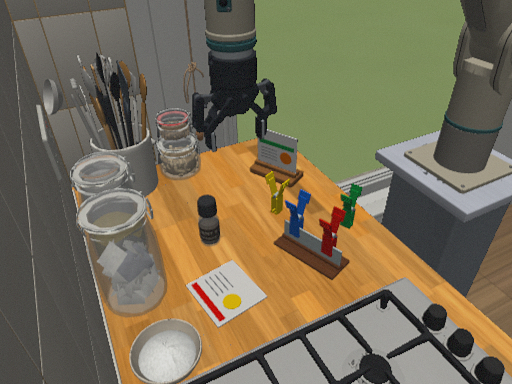

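View pics/side.png

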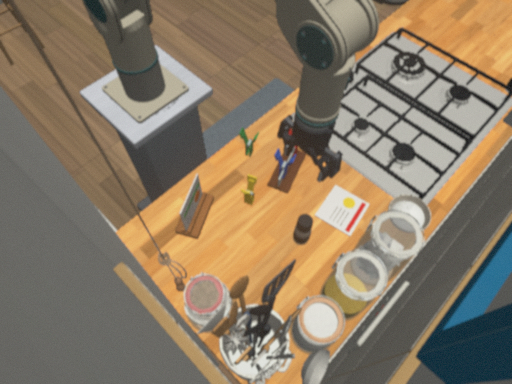

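The scene view shows four clip-shaped things: yellow (276,193) and green (350,205) standing free, red (332,232) and blue (297,213) on the rail. Blue at (297,213) fits the description. The card stand is at (277,158), the grinder at (208,220) and the flat card at (227,291). I'll measure these and confirm with a crop.

```bash
cat > m.py <<'E'
from h import *
for n in('scene','side'):
    c=dict(np.load(n+'.npz'));W=world(c);hsv=cv2.cvtColor(c['color'],cv2.COLOR_RGB2HSV);h,s,v=[hsv[...,i].astype(int) for i in range(3)]
    box=(W[...,2]>0.02)&(W[...,2]<0.2)&(W[...,0]>.3)&(W[...,0]<.95)&(abs(W[...,1])<.45)
    M={'blue':(h>105)&(h<125)&(s>130),'red':((h<4)|(h>174))&(s>170),'green':(h>55)&(h<85)&(s>120),'yellow':(h>22)&(h<32)&(s>160)}
    for k,m in M.items():
        p,l,st,ce=cv2.connectedComponentsWithStats((m&box).astype(np.uint8))
        for i in range(1,p):
            if st[i,4]<25: continue
            q=W[l==i];print(n,k,st[i],ce[i].round(),'min',np.nanpercentile(q,3,0).round(3),'max',np.nanpercentile(q,97,0).round(3),'mean',np.nanmean(q,0).round(3))
c=dict(np.load('scene.npz'));cv2.imwrite('pics/crop.png',cv2.resize(c['color'][120:290,230:380,::-1],None,fx=4,fy=3.5*4/3.5*.85,interpolation=2))
W=world(c)
# card, stand, rail: points in regions by height
for nm,(r0,r1,c0,c1),(z0,z1) in [('card',(125,190,245,305),(.04,.135)),('stand',(140,195,245,310),(.024,.034)),('plate',(220,275,270,350),(.02,.058)),('foot',(220,280,270,352),(.004,.018)),('grinder',(190,250,190,225),(.02,.13)),('flat',(255,325,180,275),(.003,.006))]:
    q=W[r0:r1,c0:c1].reshape(-1,3);q=q[(q[:,2]>z0)&(q[:,2]<z1)]
    if nm=='card': q=q[np.isfinite(q).all(1)]
    r=cv2.minAreaRect(q[:,:2].astype(np.float32)*1000)
    print(nm,len(q),q.min(0).round(3),q.max(0).round(3),r)
E
python3 m.py
```

```text
scene blue [286 190  25  48 497] [298. 213.] min [0.53  0.046 0.036] max [0.575 0.076 0.126] mean [0.551 0.061 0.088]
scene red [320 207  26  50 533] [331. 230.] min [0.501 0.121 0.037] max [0.547 0.151 0.127] mean [0.524 0.136 0.09 ]
scene green [260 139  34  13 104] [276. 145.] min [ 0.441 -0.226  0.086] max [ 0.484 -0.144  0.096] mean [ 0.462 -0.185  0.091]
scene green [342 184  20  39 358] [351. 201.] min [0.397 0.046 0.024] max [0.443 0.079 0.097] mean [0.418 0.063 0.069]
scene yellow [265 171  25  38 342] [275. 189.] min [ 0.52  -0.077  0.023] max [ 0.551 -0.03   0.098] mean [ 0.536 -0.055  0.064]
side yellow [248 175   8  15  71] [251. 181.] min [ 0.517 -0.049  0.058] max [ 0.534 -0.035  0.096] mean [ 0.526 -0.042  0.08 ]
card 1288 [ 0.431 -0.238  0.04 ] [0.554 0.042 0.129] ((497.5923156738281, -92.51972961425781), (276.8243408203125, 89.81913757324219), 68.74923706054688)
stand 243 [ 0.423 -0.237  0.024] [ 0.5   -0.126  0.034] ((461.5047607421875, -185.31324768066406), (26.842639923095703, 123.03724670410156), 27.452285766601562)
plate 777 [0.423 0.03  0.02 ] [0.565 0.163 0.058] ((513.0558471679688, 71.56544494628906), (132.0731964111328, 128.56434631347656), 44.51490783691406)
foot 1222 [0.41  0.029 0.004] [0.592 0.176 0.018] ((492.43194580078125, 79.14627838134766), (163.8182373046875, 150.07369995117188), 20.682159423828125)
grinder 851 [ 0.685 -0.053  0.02 ] [ 0.728 -0.013  0.115] ((706.72412109375, -32.755855560302734), (40.19743728637695, 37.31660842895508), 22.743587493896484)
flat 2475 [ 0.61  -0.     0.003] [0.799 0.201 0.006] ((726.1338500976562, 99.9122543334961), (165.0290985107422, 179.54776000976562), 62.11048889160156)
```

View pics/crop.png

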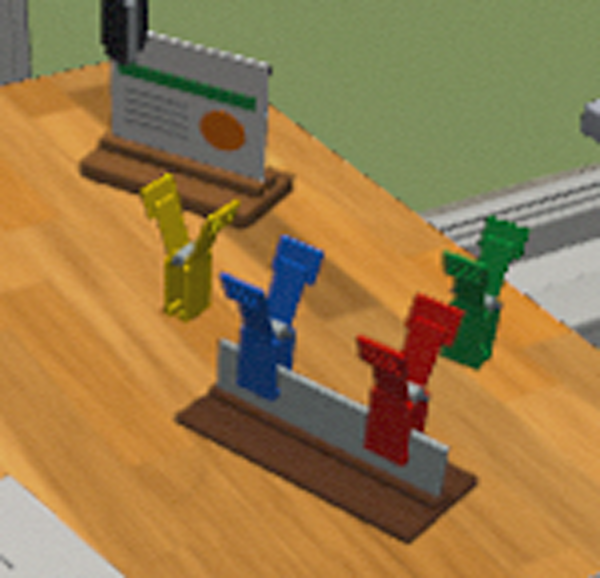

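The crop confirms it: the blue clip bites the steel plate next to the red one, and the yellow and green ones are off the rail. Next I'll fit the rail, clip and card frames.

```bash
cat > m2.py <<'E'
from h import *
c=dict(np.load('scene.npz'));W=world(c);hsv=cv2.cvtColor(c['color'],cv2.COLOR_RGB2HSV);h,s,v=[hsv[...,i].astype(int) for i in range(3)]
def line(q):
    m=np.median(q[:,:2],0)
    for _ in range(4):
        u=np.linalg.svd(q[:,:2]-m,full_matrices=False)[2][0];u*=np.sign(u[1]) ;n=np.array([u[1],-u[0]])
        d=(q[:,:2]-m)@n;k=abs(d-np.median(d))<max(.003,0);q=q[k];m=q[:,:2].mean(0)
    return m,u,n,q
yy,xx=np.mgrid[:384,:512]
def sel(m,z0,z1,r):
    k=m&(W[...,2]>z0)&(W[...,2]<z1)&(yy>=r[0])&(yy<r[1])&(xx>=r[2])&(xx<r[3]);return W[k]
# card face: grey-white or green
for nm,q in [('card',sel((s<60)|((h>55)&(h<85)),.045,.13,(125,175,255,302))),('plate',sel((s<50),.02,.056,(215,275,280,345)))]:
    m,u,n,q=line(q);t=(q[:,:2]-m)@u
    print(nm,len(q),'m',m.round(4),'ang from y',np.arctan2(-u[0],u[1]).round(4),'ext',t.min().round(4),t.max().round(4),'ctr',(m+u*(t.min()+t.max())/2).round(4),'sd',((q[:,:2]-m)@n).std().round(4),'ztop',np.percentile(q[:,2],99).round(4))
    if nm=='plate': U,N,P=u,n,m
for k,m in {'blue':(h>105)&(h<125)&(s>130),'red':((h<4)|(h>174))&(s>170)}.items():
    q=sel(m,.03,.14,(180,260,280,350))
    a=(q[:,:2]-P)@U;b=(q[:,:2]-P)@N
    print(k,'y',np.percentile(a,[1,99]).round(4),'x',np.percentile(b,[1,99]).round(4),'z',np.percentile(q[:,2],[1,99]).round(4))
    for z0,z1 in((.035,.05),(.05,.08),(.11,.125)):
        j=(q[:,2]>z0)&(q[:,2]<z1);print('  ',z0,np.percentile(b[j],[2,98]).round(4),np.percentile(a[j],[2,98]).round(4))
    yc=(np.percentile(a,1)+np.percentile(a,99))/2
    print('   centre on plate face',P+U*yc,'axis',P+U*yc-N*.002)
E
python3 m2.py
```

```text
card 876 m [ 0.4603 -0.1826] ang from y 0.4915 ext -0.0603 0.055 ctr [ 0.4615 -0.1849] sd 0.0013 ztop 0.1263
plate 489 m [0.5365 0.1041] ang from y 0.3547 ext -0.0765 0.0621 ctr [0.539  0.0973] sd 0.0009 ztop 0.0543
blue y [-0.058  -0.0352] x [-0.0239  0.0242] z [0.0339 0.1275]
   0.035 [0.002  0.0085] [-0.0568 -0.0358]
   0.05 [-0.0078  0.008 ] [-0.0564 -0.0355]
   0.11 [-0.0236  0.0233] [-0.0579 -0.0353]
   centre on plate face [0.55265231 0.06044115] axis [0.55077677 0.05974662]
red y [0.0222 0.0447] x [-0.024   0.0241] z [0.0345 0.1277]
   0.035 [0.0049 0.008 ] [0.023  0.0445]
   0.05 [-0.0078  0.008 ] [0.0229 0.0438]
   0.11 [-0.0241  0.0236] [0.0224 0.0449]
   centre on plate face [0.52486103 0.1354891 ] axis [0.5229855  0.13479456]
```

Call:
move_arm --commands '[[[1.5,-2.44,0],0],[[1.5,-2.44,0],0],[[1.5,-2.44,0],0],[[1.47,-2.43,0],0],[[0,0,0],-0.089],[[0,0,0],-0.089],[[0,0,0],-0.089],[[0,0,0],-0.088]]' --grip 0 --grip_force 30

```text
t: 0.77
eef_pos: [0.5521, 0.0599, 0.2311]
tool_rot: [-1.788, -2.583, 0.001]
force: [0.2, -0.2, 0.1]
gripper_width: 0.0854
gripper_force: 0.0
```

Call:
move_arm --commands '[[[0,0,0],0],[[0,0,0],0],[[0,0,0],0],[[0,0,0],0],[[0,0,0],0],[[0,0,0],0],[[0,0,0],0],[[0,0,0],0]]'

```text
t: 1.43
eef_pos: [0.5525, 0.0598, 0.2313]
tool_rot: [-1.795, -2.579, -0.0]
force: [0.9, 0.1, 0.8]
gripper_width: 0.0856
gripper_force: 0.0
```

```bash
cat >> h.py <<'E'
def wrist():
    s=bot.observe();c=vision.capture('wrist');K=c['intrinsics'];d=c['depth'];v,u=np.mgrid[:d.shape[0],:d.shape[1]]
    x=(u-K[0,2])/K[0,0];y=(v-K[1,2])/K[1,1];r=np.hypot(x,y)+1e-9;t=np.tan(np.minimum(r,1.5))
    P=np.stack([x/r*t*d,y/r*t*d,d],-1);H=c['hand_eye'];T=P@H[:3,:3].T+H[:3,3];T[(d==0)|(r>1.4)]=np.nan
    R=cv2.Rodrigues(np.array(s['tool_rot']))[0]
    return s,c,T,T@R.T+s['eef_pos']
E
python3 - <<'E'
from h import *
s,c,T,W=wrist();cv2.imwrite('pics/w1.png',c['color'][...,::-1])
hsv=cv2.cvtColor(c['color'],cv2.COLOR_RGB2HSV);h,sa,v=[hsv[...,i].astype(int) for i in range(3)]
m=(h>105)&(h<125)&(sa>130)&(W[...,2]>.03)&(W[...,2]<.14)
q=T[m];w=W[m];print(m.sum(),np.nanpercentile(w,[1,50,99],axis=0).round(3))
for a,b in((.06,.1),(.1,.12),(.12,.135)):
    k=(w[:,2]>a)&(w[:,2]<b);print(a,k.sum(),np.percentile(q[k],[2,98],axis=0).round(4)[:,:2])
E
```

```text
1129 [[0.527 0.042 0.038]
 [0.55  0.062 0.114]
 [0.577 0.079 0.128]]
0.06 290 [[-0.0095 -0.0115]
 [ 0.0122  0.0091]]
0.1 442 [[-0.0089 -0.0205]
 [ 0.0124  0.0183]]
0.12 329 [[-0.0108 -0.0252]
 [ 0.0122  0.0237]]
```

View pics/w1.png

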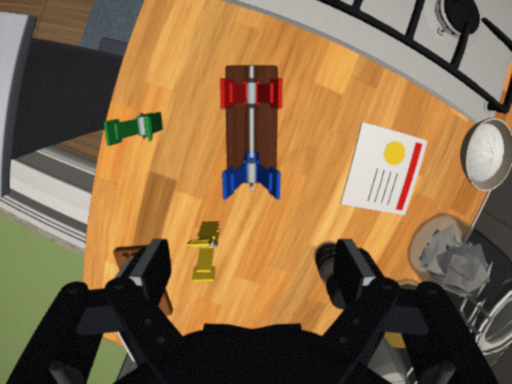

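The wrist view has the blue clip at (252,180), aligned with the tool and about 1 mm off centre. Going down.

Call:
move_arm --commands '[[[0.1,-0.1,1.9],0],[[0,0,1.9],0],[[0,0,1.9],0],[[0,0,1.9],0],[[0,0,1.9],0],[[0,0,1.9],0],[[0,0,1.7],0],[[0,0,0],0]]'

```text
t: 2.15
eef_pos: [0.549, 0.06, 0.0974]
tool_rot: [-1.792, -2.575, 0.006]
force: [-0.7, -0.1, 0.6]
gripper_width: 0.0858
gripper_force: 0.0
```

Call:
move_arm --commands '[[[0,0,0],0],[[0,0,0],0],[[0,0,0],0],[[0,0,0],0],[[0,0,0],0],[[0,0,0],0],[[0,0,0],0],[[0,0,0],0]]' --grip 1 --grip_force 30

```text
t: 2.82
eef_pos: [0.5513, 0.0603, 0.1005]
tool_rot: [1.794, 2.579, 0.0]
force: [0.1, 0.5, -1.1]
gripper_width: 0.0206
gripper_force: 35.2
```

Call:
move_arm --commands '[[[0,0,0],0],[[0,0,0],0],[[0,0,0],0],[[0,0,0],0],[[0,0,0],0],[[0,0,0],0],[[0,0,0],0],[[0,0,0],0]]'

```text
t: 3.48
eef_pos: [0.5512, 0.0603, 0.1003]
tool_rot: [-1.794, -2.579, -0.0]
force: [-0.2, -0.2, -0.9]
gripper_width: 0.0206
gripper_force: 35.2
```

Call:
move_arm --commands '[[[0,0,-1],0],[[0,0,-2],0],[[0,0,-2],0],[[0,0,-2],0],[[0,0,-2],0],[[0,0,-2],0],[[0,0,-2],0],[[0,0,-1],0]]'

```text
t: 4.15
eef_pos: [0.5524, 0.0605, 0.2435]
tool_rot: [1.793, 2.576, 0.005]
force: [0.5, 0.3, -0.3]
gripper_width: 0.0208
gripper_force: 35.2
```

```bash
python3 - <<'E'
from h import *
s=bot.observe();print(s['eef_pos'],s['gripper_width'],s['gripper_force'])
c=cap('scene');np.savez('scene2.npz',**c);W=world(c)
cv2.imwrite('pics/s2.png',cv2.resize(c['color'][60:260,200:360,::-1],None,fx=3,fy=3,interpolation=2))
hsv=cv2.cvtColor(c['color'],cv2.COLOR_RGB2HSV);h,sa,v=[hsv[...,i].astype(int) for i in range(3)]
m=(h>105)&(h<125)&(sa>130)&(W[...,2]>.1)&(W[...,2]<.32)
R=cv2.Rodrigues(np.array(s['tool_rot']))[0];q=(W[m]-s['eef_pos'])@R
for a in np.arange(-.03,.08,.01):
    k=(q[:,2]>a)&(q[:,2]<a+.01)
    if k.sum()>3: print(a.round(2),k.sum(),np.percentile(q[k],[3,97],axis=0).round(4).tolist())
# card again from unobstructed view
E
```

```text
[0.55235312 0.06046746 0.24349542] 0.02084413604639277 35.19570708274841
-0.03 19 [[-0.0018, -0.0116, -0.0257], [0.0112, 0.0144, -0.0202]]
-0.02 40 [[-0.0001, -0.0092, -0.0196], [0.0118, 0.01, -0.0106]]
-0.01 36 [[0.0028, -0.011, -0.0094], [0.0112, 0.0092, -0.0012]]
0.0 36 [[-0.0082, -0.0068, 0.0012], [0.0073, 0.0088, 0.0098]]
0.01 55 [[-0.0086, -0.0072, 0.0108], [0.0074, 0.0087, 0.0195]]
0.02 59 [[-0.0083, -0.0079, 0.0202], [0.0081, 0.009, 0.0292]]
0.03 73 [[-0.0118, -0.0091, 0.0301], [0.0106, 0.0113, 0.0397]]
0.04 83 [[-0.0112, -0.0128, 0.0402], [0.0099, 0.0149, 0.0498]]
0.05 86 [[-0.0111, -0.0157, 0.0505], [0.01, 0.0177, 0.0597]]
0.06 88 [[-0.0103, -0.0188, 0.0607], [0.0104, 0.0205, 0.0697]]
0.07 44 [[-0.0109, -0.0187, 0.0705], [0.0102, 0.0215, 0.0759]]
```

View pics/s2.png

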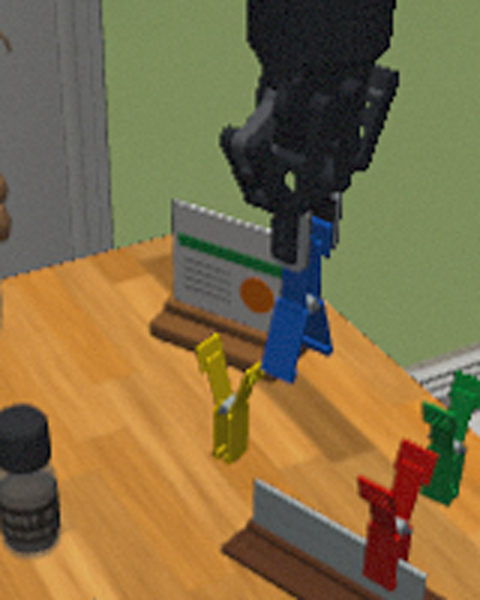

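The lifted clip is fully open in the fingers. Its tips are about 72 mm beyond the TCP and about 1 mm off along tool y. Moving over the card.

Call:
move_arm --commands '[[[-1.0,-0.9,0],0],[[-1.8,-1.5,0],0],[[-1.8,-1.5,0],0],[[-1.8,-1.5,0],0],[[-1.8,-1.5,0],0],[[-1.8,-1.5,0],0],[[-1.8,-1.5,0],0],[[-1.8,-1.5,0],0]]'

```text
t: 4.87
eef_pos: [0.4892, -0.1087, 0.2388]
tool_rot: [-1.794, -2.576, 0.003]
force: [0.6, -1.0, -0.3]
gripper_width: 0.0207
gripper_force: 35.2
```

Call:
move_arm --commands '[[[-1.8,-1.5,0],0],[[-1.8,-1.5,0],0],[[-1.8,-1.5,0],0],[[-0.95,-1.2,0],0],[[0,0,0],-0.07],[[0,0,0],-0.067],[[0,0,0],0],[[0,0,0],0]]'

```text
t: 5.53
eef_pos: [0.4588, -0.1865, 0.2393]
tool_rot: [-1.616, -2.691, 0.001]
force: [-0.5, 0.5, -0.1]
gripper_width: 0.0204
gripper_force: 35.2
```

Call:
move_arm --commands '[[[0,0,0],0],[[0,0,0],0],[[0,0,0],0],[[0,0,0],0],[[0,0,0],0],[[0,0,0],0],[[0,0,0],0],[[0,0,0],0]]'

```text
t: 6.2
eef_pos: [0.4603, -0.1861, 0.2403]
tool_rot: [1.614, 2.695, 0.0]
force: [-0.4, -0.2, -1.0]
gripper_width: 0.021
gripper_force: 35.2
```

```bash
cat > m3.py <<'E'
from h import *
import sys
s,c,T,W=wrist();cv2.imwrite(sys.argv[1],c['color'][...,::-1])
print(s['eef_pos'],s['tool_rot'],s['gripper_width'])
hsv=cv2.cvtColor(c['color'],cv2.COLOR_RGB2HSV);h,sa,v=[hsv[...,i].astype(int) for i in range(3)]
R=cv2.Rodrigues(np.array(s['tool_rot']))[0]
def rep(n,q):
    if len(q)>5: print(n,len(q),np.percentile(q,[2,50,98],axis=0).round(4).tolist())
blue=(h>105)&(h<125)&(sa>130)
rep('wr clip tips',T[blue&(T[...,2]>.055)&(T[...,2]<.09)])
near=(W[...,2]>.105)&(W[...,2]<.135)&(sa<60)&(np.hypot(W[...,0]-.461,W[...,1]+.186)<.075)
q=T[near];rep('wr card top',q)
if len(q)>20:
    f=cv2.fitLine(q[:,:2].astype(np.float32),cv2.DIST_HUBER,0,.001,.001).ravel();print('line',f, 'y at x=0',f[3]-f[2]*f[1]/f[0])
for n in('scene','side'):
    c=cap(n);V=world(c);hsv=cv2.cvtColor(c['color'],cv2.COLOR_RGB2HSV);h,sa,v=[hsv[...,i].astype(int) for i in range(3)]
    Q=(V-s['eef_pos'])@R
    b=(h>105)&(h<125)&(sa>130)&(np.abs(Q[...,:2]).max(-1)<.05)
    rep(n+' tips',Q[b&(Q[...,2]>.06)&(Q[...,2]<.09)])
    k=(((sa<70)|((h>55)&(h<85)))&(V[...,2]>.06)&(V[...,2]<.132)&(np.hypot(V[...,0]-.461,V[...,1]+.186)<.07))
    q=Q[k];rep(n+' card',q)
    if len(q)>20:
        f=cv2.fitLine(q[:,:2].astype(np.float32),cv2.DIST_HUBER,0,.001,.001).ravel();print('line',f,'y at x=0',f[3]-f[2]*f[1]/f[0])
    np.savez(n+'3.npz',**c)
    cv2.imwrite(sys.argv[1].replace('.png','_%s.png'%n),c['color'][...,::-1])
E
python3 m3.py pics/w3.png
```

```text
[ 0.4602639  -0.18611179  0.24033329] [1.61355921e+00 2.69549870e+00 1.22346505e-04] 0.021028205890509317
wr clip tips 308 [[-0.0097, -0.0216, 0.0554], [0.0044, 0.015, 0.0627], [0.0114, 0.0203, 0.0701]]
wr card top 367 [[-0.0144, -0.0016, 0.1135], [0.0256, 0.0002, 0.1149], [0.0567, 0.002, 0.1174]]
line [9.9999481e-01 3.2180815e-03 2.5228398e-02 1.5636056e-04] y at x=0 7.51731e-05
scene tips 99 [[-0.0111, -0.0193, 0.0603], [0.0016, 0.0167, 0.068], [0.011, 0.0223, 0.0745]]
scene card 878 [[-0.056, -0.0013, 0.1145], [-0.0012, 0.0016, 0.1426], [0.056, 0.0045, 0.1783]]
line [ 9.9999911e-01  1.3343666e-03 -7.4116993e-05  1.5828047e-03] y at x=0 0.0015829037
side card 307 [[-0.0596, -0.003, 0.1164], [-0.0186, -0.0, 0.1422], [0.0487, 0.0013, 0.1783]]
line [ 9.9999517e-01  3.1005489e-03 -1.1951305e-02 -1.5272969e-06] y at x=0 3.5528486e-05
```

View pics/w3.png

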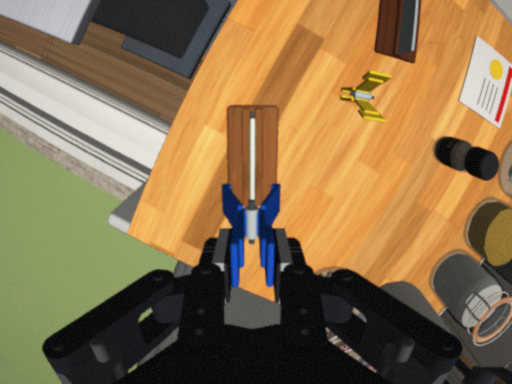

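The wrist view shows the card's top edge at (252,150), running midway between the two blue jaws at (230,195) and (273,195). The fit gives an offset under 2 mm and a turn under 0.01 rad. Lowering 6.4 cm.

Call:
move_arm --commands '[[[0,0,0.5],0],[[0,0,0.9],0],[[0,0,0.9],0],[[0,0,0.9],0],[[0,0,0.9],0],[[0,0,0.9],0],[[0,0,0.9],0],[[0,0,0.5],0]]'

```text
t: 7.02
eef_pos: [0.4596, -0.186, 0.1748]
tool_rot: [-1.613, -2.694, 0.0]
force: [-0.3, -1.1, -0.6]
gripper_width: 0.0206
gripper_force: 35.2
```

Call:
move_arm --commands '[[[0,0,0],0],[[0,0,0],0],[[0,0,0],0],[[0,0,0],0],[[0,0,0],0],[[0,0,0],0],[[0,0,0],0],[[0,0,0],0]]'

```text
t: 7.68
eef_pos: [0.4603, -0.1862, 0.1765]
tool_rot: [1.613, 2.695, 0.0]
force: [0.0, 0.0, -0.3]
gripper_width: 0.0206
gripper_force: 35.2
```

```bash
python3 m3.py pics/w4.png; python3 -c "
import cv2
a=cv2.imread('pics/w4_scene.png')[90:200,220:330];b=cv2.imread('pics/w4.png')[60:290,140:370]
cv2.imwrite('pics/f.png',cv2.hconcat([cv2.resize(a,(390,390)),cv2.resize(b,(390,390))]))"
```

```text
[ 0.46033124 -0.1862025   0.17647895] [1.61341058e+00 2.69520226e+00 1.72094832e-04] 0.02061045005806384
wr clip tips 335 [[-0.0102, -0.0216, 0.0555], [0.004, 0.0158, 0.0633], [0.0114, 0.0212, 0.0727]]
wr card top 612 [[-0.0551, -0.0018, 0.0498], [0.0248, 0.0003, 0.0512], [0.0576, 0.0018, 0.0569]]
line [ 9.9999183e-01 -4.0366258e-03  2.5802447e-02  2.7708840e-04] y at x=0 0.00038124408
scene tips 54 [[-0.0118, 0.0156, 0.0603], [0.0001, 0.0187, 0.0674], [0.0095, 0.022, 0.0744]]
scene card 746 [[-0.0565, -0.0018, 0.0505], [0.0065, 0.0016, 0.0806], [0.0563, 0.0044, 0.1145]]
line [0.9999978  0.00210961 0.00127135 0.00151265] y at x=0 0.0015099703
side card 294 [[-0.0605, -0.0181, 0.0524], [-0.0209, 0.0001, 0.0768], [0.0454, 0.0191, 0.1151]]
line [ 9.9997950e-01  6.4049312e-03 -3.2735653e-02 -7.2244897e-05] y at x=0 0.00013742902
```

View pics/f.png

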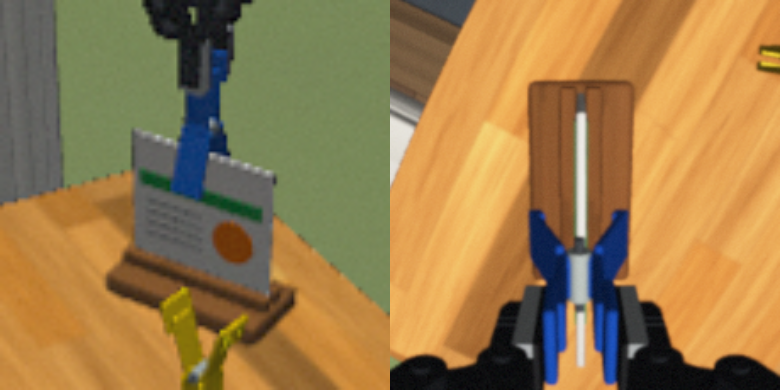

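The left view shows the jaw about 20 mm below the card's top edge, near its middle. The right view, from the wrist, shows the card midway between the jaws and touching neither. The arm is still, so I'm handing in.

```bash
python3 -c "
from station import bot
print(bot.finish_job())"
```

```text
the job is handed in; nothing more can be done
None
```

The blue clip is off its rail and held squeezed open over the middle of the standing card, with its jaw tips about 20 mm below the top edge and the card centred between them to within 2 mm. I handed the job in at about 8 s, but no verdict came back.

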